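# Read the pressure of a culture jar with a push-on rod gauge and mark the reading

## Robot

A 7-joint arm with a two-finger parallel gripper is mounted at the origin on a cart in front of the work surface, level with it; the furniture and walls round the work are solid. World frame = base frame: x ahead of the robot, y to its left, z up, the work surface at z = 0. Lengths are in m, angles in rad, forces in N, time in s.
With the tool pointing down it reaches from about 0.4 to 0.85 m from the base axis. Payload 10.4 kg.
Tool frame: the origin (TCP) lies midway between the tips of the shut fingers; the grasp point (between the pads) lies hold_point_z behind it (hold_point_z is the distance from the TCP to the grasp point, in m); z points along the fingers, y is the line along which they close (so a half turn about z gives the same grasp; the last joint's range is limited). The gripper opens to 87 mm and grips with 3 to 60 N. Pads are 19 mm wide; open, the fingers measure 117 mm over their backs; the gripper's body (75 mm by 190 mm) begins 51 mm behind the grasp point.
Start: joints at [1.226, 0.332, -0.065, 1.46, 0.022, 1.35, -0.088], TCP at [0.198, -0.593, 0.223] pointing down, gripper open.
Joint ranges: [-2.6, 2.6], [-0.5, 2.12], [-1.47, 1.34], [0.16, 2.42], [-1.27, 4.41], [0.06, 2.06], [-2.6, 2.6]. Speed limits (rad/s): [2.22, 2.22, 2.79, 2.79, 3.14, 3.14, 3.14].

## Interface

Orientations are given as a unit quaternion [x, y, z, w].
In Python, from bench import * gives the robot as it stands. The module is installed in compiled form; this text tells all that it offers.
- The arm moves only by the tool drive_tool, never from a script. Its argument "increments" is a list of rows, each a list of 6 numbers: the shift along the tool's x, y, z scaled (see below), then the turn, a rotation vector about the tool's x, y, z scaled (see below). In form: [[dx, dy, dz, rx, ry, rz], ...]. A call has exactly 5 rows; each row is the pose to reach, as a shift and turn from the pose commanded when the call began, along the tool's axes at that moment; what a row does not reach only later rows make up. The controller multiplies each number of a shift by 300 mm and each number of a turn by pi/4 rad. A row lasts 1/12 s, in which the tool goes at most 41.7 mm and 7.16 degrees, less where a joint would pass 70% of its speed; a pose out of reach is approached as far as the arm can. A call with a number of a shift or a turn outside -1 to 1 is refused whole. A call with a gripper value outside its range is refused whole. "claw" is the closure, from 0 (fully open) to 1 (shut), set as the call begins (left out, the last holds). The fingers move at their own pace and stop on an object; "force" is the grip in N (left out, the last holds). Time passes only in rows, so rows that repeat a pose let the fingers close, or fill a call up. It gives the time, the measured TCP pose, the force, the opening and the grip force at its end, in the units of the state.
- read_state(): the state, without advancing time (a new reading comes with each control period).
- camera(name): name is "side" or "top"; returns the picture (384x512x3 uint8, blue, green, red); there is no depth.
- get_calibration(name): a dict with "K" (3x3 intrinsics, pixels), "position" and "rotation" of the camera in the world. Camera axes: x right, y down, z forward; pixel columns grow to the right and rows downward; lengths in m; the calibration is good to about 2 mm. A picture is of the moment at which its call begins. get_calibration takes no time and is no camera call.
- close_job(): hands the job in; it is judged then, once.
The state is a dict: "time": time; "joint_positions": joint angles; "joint_vel": joint speeds; "joint_torque": joint torques, N m; "ee_pos": TCP position; "eef_rot": TCP orientation; "ft_force": force on the tool from outside, world axes, zero at the start; "torque": the same for the moment, N m; "width": finger opening in m; "grip_force": force on a finger pad.
Only numpy, scipy, OpenCV 4.12 (cv2) and the standard library are available. Lean on these libraries where they do the work, as an engineer would, in place of code of your own. Each camera call takes 0.05 s, during which the arm holds its last target. There are 200 camera calls.

## Task

Take the rod gauge out of its rest and press it straight onto the jar's slanting sprung valve until the collar is pushed fully home, so that the jar's pressure drives the rod out; keep it home for a moment, without forcing it. Lay the gauge back in both forks of the rest the way it lay, without touching the rod, and slide the cursor so that its pointer stands level with the end of the rod. Leave the bystanders where they are.

Things in the scene. Friction and masses are not known exactly. Their poses are not given: they have to be found in the camera images.
- gauge_center (a point): Rod gauge, a loose aluminium pencil gauge of 90 g: square barrel 90 mm long and 20 x 20 mm wide (grasp it across its sides), with a round steel head of 28 mm diameter at one end. This point is the centre of the barrel. Local +x runs along the barrel to the head, z is up as it lies. The head ends 70 mm from this point in an open cup 22 mm wide and 9 mm deep; at the other end (local x = -45 mm) the thin rod comes out.
- gauge_shoulder (a point): On the gauge: centre of the flat shoulder at the bottom of the head's cup, 61 mm from the barrel's centre along local +x; axes as the gauge's. It must push on the valve collar's end face.
- rod (a joint): How far the gauge's rod has been driven out (m), 0 to 0.045. When the collar goes home the jar's inner pin pushes into the head and drives the rod out; friction of about 0.7 N holds it where it is when the gauge is taken off. The jar's pressure is not known beforehand; a full reading is about 0.012 to 0.036.
- rod_tip (a point): Outer end of the gauge's white rod (6 mm diameter), on the barrel's axis; 50 mm from the barrel's centre along local -x when the rod is in, farther by the rod's travel when out.
- valve_tip (a point): Centre of the outer end face of the sprung steel collar (18 mm diameter, 15 mm at the end, 14 mm long) on the valve of the squat steel jar (fixed; 126 mm diameter, lid top 114 mm, knob top 134 mm high, valve axis 25 degrees above level, collar end about 100 mm out from the jar's axis). Local +z points outward along the valve's axis, away from the jar. It moves with the collar.
- collar (a joint): How far the collar is pushed in along the valve's axis relative to the rubber stem that carries it (m): 0 released, 0.010 fully home. Sprung, 3 N to 9 N; the pin inside adds about 4 N. The rubber stem itself gives way along the axis too (up to 12 mm more, bottoming at about 21 N), so the push needed to get the collar home is known only by feel: roughly 13 to 18 N.
- jar: The jar with its valve; origin at the centre of its underside, z up; the valve points to its local -x, slanting up. It stands fixed.
- rest_seat (a point): The rest (fixed): grey-painted base plate 216 x 104 x 12 mm with two grey U forks that carry the gauge. This point is the gauge barrel's centre when the gauge lies centrally in the rest, 60 mm above the table. Local +x points to where the gauge's head lies, z up. Forks, 10 mm thick and 44 mm wide, at local x = -32 and +32 mm; slot 24 mm wide, its floor 50 mm and its flared tops 76 mm above the table.
- cursor (a joint): Cursor's position along its rail (m), 0 at the far end from the gauge, 0.075 at the near end; grows along the rest's local +x. It stays where it is left (friction 1.2 N).
- cursor_grip (a point): Centre of the cursor's upright black grip block, 14 mm along the rail, 16 mm across, its top 73 mm above the table; this point is 60 mm above the table. Axes as the rest's. It runs 58 mm to the local -y side of the gauge's axis.
- cursor_point (a point): Tip of the cursor's steel pointer, 52 mm from the grip's centre towards local +y, 6 mm short of the rod's axis, at the rod's height. It must stand level with the rod's end along the rest's local x.
- small_beaker: Bystander: clear small beaker, 56 mm wide, 66 mm high; origin at the centre of its underside.
- timer: Bystander: lab timer 62 x 100 x 114 mm; origin at the centre of its underside.
- tape: Bystander: roll of tape 96 mm wide, 25 mm high; origin at the centre of its underside.
- flask: Bystander: stoppered glass flask 110 mm wide, 188 mm high; origin at the centre of its underside.
Mind the look-alikes: they are no part of the job. There is more than one size of the part that bears gauge_center; the job needs the smaller.

How it is judged:
By the outcome, as a careful person would: the job done as asked, in the order asked, and still so for the second after the job is handed in, with the robot touching nothing.
It also fails if it takes over 58 s, if anything falls off the work surface, if the arm or the gripper's body presses on something with over 40 N, if the wrist force passes 120 N, or if a joint passes its speed limit or range.

## Working session

There is one attempt and no reset: what is moved stays moved. The work goes in short steps, Python scripts to look and compute and a tool call to move; the robot and the scene stay as the last step left them, time stands still between calls to the robot, and variables do not carry over. Pictures are saved under pics/ and viewed, at most 10 in all, crops included, and the job is handed in when it is done.

Besides the shell and the picture viewer there is one more tool, called after "Emit:" as name([rows], argument=value, ...), one row to a line, values as JSON. drive_tool: Moves the arm, as the interface text tells. Its arguments: {"type":"object","properties":{"increments":{"type":"array","items":{"type":"array","items":{"type":"number"}}},"claw":{"type":"number"},"force":{"type":"number"}},"required":["increments"]}

```bash
mkdir -p pics; python3 - <<'E'
from bench import *
import cv2
for n in("side","top"):
    cv2.imwrite(f"pics/{n}0.png",camera(n)); c=get_calibration(n); print(n,c)
s=read_state();print(s)
E
```

```text
side {'K': array([[372.70040167,   0.        , 249.11693188],
       [  0.        , 372.70040167, 195.03837352],
       [  0.        ,   0.        ,   1.        ]]), 'position': array([0.33880663, 1.30050377, 0.70697526]), 'rotation': array([-0.06003129,  0.83476086, -0.54659107,  0.02843873])}
top {'K': array([[479.47559529,   0.        , 254.93073843],
       [  0.        , 479.47559529, 189.72204095],
       [  0.        ,   0.        ,   1.        ]]), 'position': array([ 0.40512917, -0.13043032,  1.69238966]), 'rotation': array([ 0.70953134, -0.70376656,  0.02045683, -0.02931595])}
{'time': 0.1, 'joint_positions': array([ 1.22639431,  0.33279527, -0.0647076 ,  1.46087117,  0.02160439,
        1.34987924, -0.08852389]), 'joint_vel': array([ 0.00069723, -0.0006372 ,  0.00180411, -0.002469  , -0.0007119 ,
        0.00123836,  0.00037728]), 'joint_torque': array([ 4.47400098e-04, -6.24548006e+01,  2.43341178e-02, -3.90720391e+01,
       -6.13714010e-02,  3.66266607e-02,  5.23460784e-06]), 'ee_pos': array([ 0.19756308, -0.59258854,  0.22183528]), 'eef_rot': array([ 9.87082839e-01,  1.60209471e-01, -1.29562100e-04, -6.15196687e-04]), 'ft_force': array([ 0.12952198, -0.19667866,  0.61109315]), 'torque': array([-0.0239087 ,  0.00040263,  0.00931493]), 'grip_force': 0.0, 'width': 0.08720621478736135}
```

View pics/side0.png

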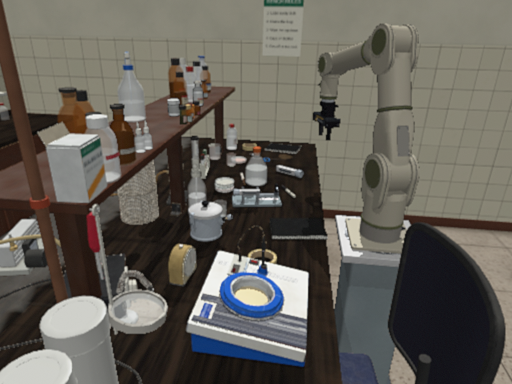

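View pics/top0.png

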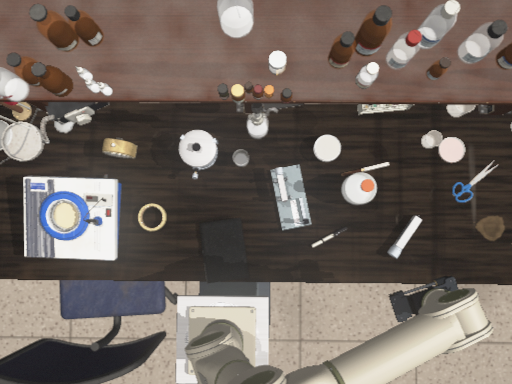

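```bash
cat > h.py <<'E'
from bench import *
import cv2,numpy as np
from scipy.spatial.transform import Rotation as R
def ray(n,u,v):
    c=get_calibration(n);d=R.from_quat(c["rotation"]).as_matrix()@np.linalg.solve(c["K"],[u,v,1.]);return np.array(c["position"]),d
def onz(n,u,v,z):
    p,d=ray(n,u,v);return p+d*(z-p[2])/d[2]
def proj(n,P):
    c=get_calibration(n);q=c["K"]@(R.from_quat(c["rotation"]).as_matrix().T@(np.array(P)-c["position"]));return q[:2]/q[2]
def two(a,b):
    (p,d),(q,e)=ray("top",*a),ray("side",*b)
    t=np.linalg.lstsq(np.c_[d,-e],q-p,rcond=None)[0];A,B=p+d*t[0],q+e*t[1];return (A+B)/2,np.linalg.norm(A-B)
def crop(im,u0,v0,u1,v1,k,f):
    cv2.imwrite(f,cv2.resize(im[v0:v1,u0:u1],None,fx=k,fy=k,interpolation=cv2.INTER_CUBIC))
E
python3 - <<'E'
from h import *
t=cv2.imread("pics/top0.png");s=cv2.imread("pics/side0.png")
crop(t,170,125,320,235,5,"pics/t1.png")
crop(s,180,170,300,245,6,"pics/s1.png")
for p in [(291,197),(405,236)]: print(onz("top",*p,.06))
print(onz("top",198,149,.13),onz("top",195,175,.1))
E
```

```text
[ 0.4962647  -0.23255755  0.06      ]
[ 0.36740724 -0.61766531  0.06      ]
[0.64814875 0.07817623 0.13      ] [0.56512323 0.09073664 0.1       ]
```

View pics/t1.png

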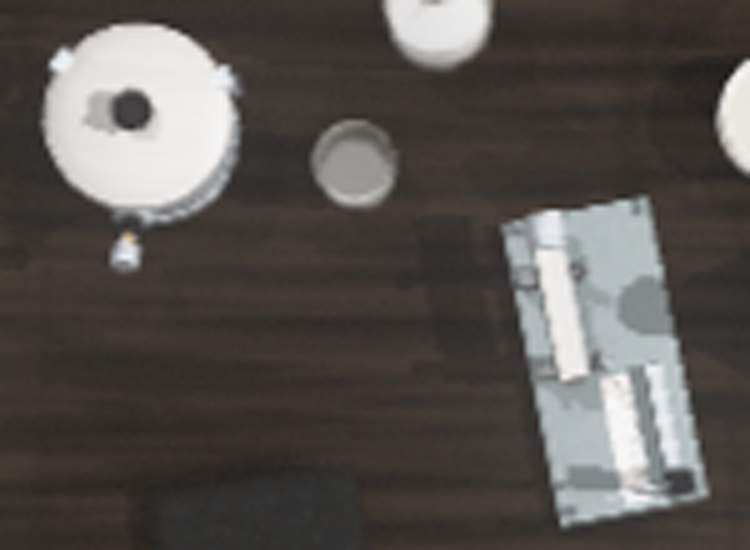

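View pics/s1.png

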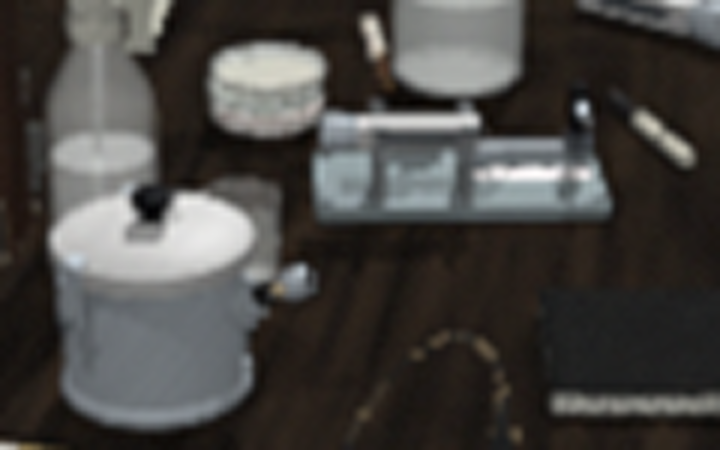

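```bash
python3 - <<'E'
import bench; print([n for n in dir(bench) if n[0]!='_'])
from h import *
print(globals().get("hold_point_z"))
t=cv2.imread("pics/top0.png");s=cv2.imread("pics/side0.png")
hsv=cv2.cvtColor(t,cv2.COLOR_BGR2HSV)
# plate
m=np.zeros(t.shape[:2],np.uint8); g=t[155:240,262:320]; m[155:240,262:320]=(g.min(2)>75)*255
m=cv2.morphologyEx(m,cv2.MORPH_CLOSE,np.ones((5,5)))
c=max(cv2.findContours(m,0,1)[0],key=cv2.contourArea)
P=np.array([onz("top",*p,.012)[:2] for p in c[:,0]],np.float32)
r=cv2.minAreaRect(P);print("plate",r)
# barrel brightness rows
for y in range(165,206): print(y,' '.join('%3d'%v for v in t[y,268:318].min(1)))
E
```

```text
['PlanningError', 'camera', 'close_job', 'get_calibration', 'hold_point_z', 'read_state']
0.0187
plate ((0.5013920664787292, -0.2336435168981552), (0.22212591767311096, 0.10734312981367111), 11.35663890838623)
165  53  52  52  50  51  52  51  52  53  53  53  52  52  52  53  54  52  52  52  55  53  51  57  73 109 155 170 170 136 132 164 126  53  53  52  54  54  52  51  50  50  49  51  49  47  46  46  45  44  44
166  56  54  53  54  54  53  54  53  55  55  55  54  54  52  52  53  49  56  71 111 159 173 170 167 168 176 183 183 149 124 153 137  79  52  53  52  53  53  52  50  50  50  48  48  48  46  45  44  45  42
167  57  56  55  52  52  54  55  56  87 112 152 197 216 206 157 143 165 169 167 169 179 183 181 179 179 179 180 180 146 124 160 145  86  51  53  52  52  51  53  50  49  49  49  48  48  48  48  44  44  42
168  57  55  55  55  55  55  72 119 156 186 208 224 228 221 180 165 178 179 178 177 179 181 178 178 179 180 179 180 173 172 177 159 105  53  53  52  52  50  53  53  51  49  51  48  50  50  48  48  47  45
169  58  56  71  84 114 149 140 136 165 198 219 228 229 223 197 178 178 17
[... 6773 characters left out ...]
 174 134 135 122 201 229 215 192 186 186 154  92  59  58  57  58  57  56  57  58  54  55
203  54  55  57  58  57  55  52  51  65 152 178 173 162 152 153 154 153 152 154 154 154 154 195 229 236 234 224 217 179 134 136 123 211 232 231 215 188 186 189 140  56  55  55  54  55  54  52  54  54  53
204  53  53  53  55  55  54  52  51  54 146 179 178 174 163 152 154 153 154 154 155 155 155 190 238 245 236 226 236 206 135 135 133 212 231 231 207 178 186 189 138  53  53  53  53  52  52  53  51  52  50
205  52  53  54  55  54  55  53  51  50 138 175 178 177 175 160 152 165 164 155 155 155 156 176 238 246 245 238 232 197 134 135 134 174 219 229 204 180 186 186 137  61  52  52  51  51  51  52  51  50  50
```

```bash
python3 - <<'E'
from h import *
t=cv2.imread("pics/top0.png");s=cv2.imread("pics/side0.png")
m=np.zeros(t.shape[:2],np.uint8); m[125:168,172:220]=(t[125:168,172:220].min(2)>150)*255
m=cv2.morphologyEx(m,cv2.MORPH_OPEN,np.ones((9,9)))
c=max(cv2.findContours(m,0,1)[0],key=cv2.contourArea);print("lid",cv2.minEnclosingCircle(c),cv2.fitEllipse(c))
print("top valve");
for y in range(164,184): print(y,' '.join('%3d'%v for v in t[y,186:206].min(1)))
print("side valve")
for y in range(208,226): print(y,' '.join('%3d'%v for v in s[y,216:240].min(1)))
print("knob top");
for y in range(140,154): print(y,' '.join('%3d'%v for v in t[y,186:206].max(1)))
E
```

```text
lid ((197.35401916503906, 147.98175048828125), 20.27362823486328) ((197.41494750976562, 147.91322326660156), (36.369110107421875, 37.733272552490234), 115.4963607788086)
top valve
164  57 101 137 191 216 218 219 220 222 224 224 226 227 227 227 228 229 231 233 216
165  50  51  67 103 138 173 207 220 223 223 224 224 225 228 230 230 218 192 177 158
166  50  49  51  50  65  96 129 147 157 164 165 169 171 172 168 167 156 140 135 134
167  47  48  48  48  49  53  83 123 131 125 126 153 185 185 159 135 120 118 134 165
168  48  49  49  50  49  50  80 106  93  77  79  97 138 186 177 160 176 170 135 115
169  48  48  51  49  50  50  59  71  65  57  60  60 103 139 119  96 107 103  81  60
170  52  52  52  50  51  50  50  53  56  58  62  60  76  80  63  49  48  49  49  50
171  53  54  52  52  53  52  52  50  77  84  66  57  56  54  52  50  50  51  51  51
172  52  54  53  52  53  55  55  55 134 154 139 100  52  52  52  53  52  54  53  53
173  54  53  54  56  56  55  65 123 192 202 155  91  55  54  54  53  55  53  52  54
174  52  52  53  54  55  54  89 150 198 217 210 159  83  52  54  54  55  54  54 
[... 3055 characters left out ...]
  85 211 238 239 239 239 239
146 228 209 181 181 183 163 112  67  68  70  69  68  67  66 160 227 238 238 239 239
147 228 207 181 182 183 164 113  67  68  69  70  71  68  67 143 209 233 239 238 239
148 213 185 180 180 181 178 128  63  66  68  70  69  68  65 171 216 232 239 239 239
149 204 178 179 179 179 181 143  82  62  67  68  67  65 128 197 218 232 239 239 239
150 222 220 200 178 179 180 173 149 103  67  61  98 118 179 215 219 232 239 239 239
151 227 228 225 224 224 204 180 211 222 207 192 197 201 212 217 228 237 238 239 239
152 227 227 228 229 230 227 226 231 234 233 223 215 216 216 217 231 238 238 238 238
153 227 228 229 230 230 231 233 233 234 234 233 232 232 233 234 236 238 238 238 239
```

```bash
cat >> h.py <<'E'
def tool(yaw,pitch=0):  # tool x along yaw, pitched head-down
    return R.from_euler('z',yaw,degrees=True)*R.from_euler('y',pitch,degrees=True)*R.from_quat([1,0,0,0])
def go(P,Q,p0=None,q0=None):
    s=read_state();p0=s["ee_pos"] if p0 is None else p0;q0=R.from_quat(s["eef_rot"]) if q0 is None else q0
    d=q0.inv().apply(np.array(P)-p0)/.3;r=(q0.inv()*Q).as_rotvec()/(np.pi/4)
    print("inc",d.round(4),r.round(4),"mm",np.linalg.norm(d)*300,"deg",np.linalg.norm(r)*45)
def xz(s): return R.from_quat(s["eef_rot"]).as_matrix().round(3)
E
python3 - <<'E'
from h import *
lid=onz("top",197.4,147.9,.114);kn=onz("top",196.2,146.6,.134);print("jar",lid,kn)
tip,e=two((194.6,177.9),(231.4,217));print("tip",tip,e)
print("yaw valve from lid",np.degrees(np.arctan2(*(lid-tip)[[1,0]])),np.linalg.norm((lid-tip)[:2]), "knob",np.degrees(np.arctan2(*(kn-tip)[[1,0]])))
for z in(.08,.09,.1): print(z,onz("top",194.6,177.9,z),onz("side",231.4,217,z))
a,b=onz("top",279.65,174.6,.07),onz("top",284.6,200.4,.07)
c=(a+b)/2;print("gauge",a,b,c,np.linalg.norm(a-b),np.degrees(np.arctan2(*(a-b)[[1,0]])))
print("base",get_calibration("side")["position"])
go([c[0],c[1],.20],tool(11.2));go([c[0],c[1],.0413],tool(11.2))
E
```

```text
jar [0.65431326 0.08237355 0.114     ] [0.65543591 0.08369773 0.134     ]
tip [0.55502854 0.09413279 0.08208697] 0.004097655484597256
yaw valve from lid -6.754621910878315 0.09997867977900417 knob -5.933291345950838
0.08 [0.55726863 0.09469811 0.08      ] [0.5536447  0.09029552 0.08      ]
0.09 [0.55632507 0.09330186 0.09      ] [0.55021812 0.10959785 0.09      ]
0.1 [0.5553815  0.09190562 0.1       ] [0.54679154 0.12890018 0.1       ]
gauge [ 0.5716194  -0.19314983  0.07      ] [ 0.48401168 -0.21032839  0.07      ] [ 0.52781554 -0.20173911  0.07      ] 0.08927606229341913 11.09408478148846
base [0.33880663 1.30050377 0.70697526]
inc [ 1.4564 -0.8877  0.0738] [-0.0016  0.0002  0.1608] mm 512.1588985600978 deg 7.23847145289544
inc [ 1.4564 -0.887   0.6028] [-0.0016  0.0002  0.1608] mm 542.6075411297993 deg 7.23847145289544
```

Emit:
drive_tool([
  [0.097,-0.059,0.005,0,0,0],
  [0.194,-0.118,0.01,0,0,0],
  [0.291,-0.178,0.015,0,0,0],
  [0.388,-0.237,0.02,0,0,0],
  [0.486,-0.296,0.025,0,0,0],
], claw=0.4, force=40)

```text
time: 0.52
ee_pos: [0.3085, -0.4611, 0.2147]
eef_rot: [0.987, 0.16, -0.0, -0.0]
ft_force: [1.1, -0.0, -0.2]
width: 0.0617
grip_force: 0.0
```

Emit:
drive_tool([
  [0.097,-0.059,0.005,0,0,0],
  [0.194,-0.118,0.01,0,0,0],
  [0.291,-0.178,0.015,0,0,0],
  [0.388,-0.237,0.02,0,0,0],
  [0.486,-0.296,0.025,0,0,0],
])

```text
time: 0.93
ee_pos: [0.4187, -0.3308, 0.2073]
eef_rot: [0.987, 0.16, -0.0, -0.0]
ft_force: [0.2, -1.4, 0.1]
width: 0.0523
grip_force: 0.0
```

Emit:
drive_tool([
  [0.097,-0.059,0.005,0,0,0.04],
  [0.194,-0.118,0.01,0,0,0.08],
  [0.291,-0.178,0.015,0,0,0.12],
  [0.388,-0.237,0.02,0,0,0.16],
  [0.484,-0.296,0.025,0,0,0.16],
])

```text
time: 1.35
ee_pos: [0.5285, -0.2006, 0.1997]
eef_rot: [0.995, 0.097, -0.0, -0.0]
ft_force: [-0.5, -0.9, 0.1]
width: 0.0522
grip_force: 0.0
```

```bash
python3 - <<'E'
from h import *
s=read_state();print(s["time"],s["ee_pos"],s["ft_force"],s["width"]);go([.5278,-.2017,.0413],tool(11.1))
crop(camera("side"),200,100,320,220,5,"pics/s2.png")
E
```

```text
1.35 [ 0.52848608 -0.20057155  0.1997474 ] [-0.5070841  -0.88826076  0.08888015] 0.052151215404906935
inc [-0.0028  0.0033  0.5282] [-0.0001  0.0004  0.0003] mm 158.45290228648514 deg 0.02483242486049152
```

Emit:
drive_tool([
  [-0.001,0.001,0.08,0,0,0],
  [-0.002,0.002,0.16,0,0,0],
  [-0.003,0.003,0.24,0,0,0],
  [-0.003,0.003,0.32,0,0,0],
  [-0.003,0.003,0.38,0,0,0],
])

```text
time: 1.82
ee_pos: [0.5259, -0.203, 0.0837]
eef_rot: [0.995, 0.098, -0.001, -0.0]
ft_force: [-0.2, -1.1, 0.1]
width: 0.0524
grip_force: 0.0
```

Emit:
drive_tool([
  [0,0,0.03,0,0,0],
  [0,0,0.06,0,0,0],
  [0,0,0.09,0,0,0],
  [0,0,0.12,0,0,0],
  [0,0,0.148,0,0,0],
])

```text
time: 2.23
ee_pos: [0.5275, -0.2033, 0.0415]
eef_rot: [0.995, 0.098, 0.0, 0.0]
ft_force: [0.0, -0.1, -0.1]
width: 0.0521
grip_force: 0.0
```

Emit:
drive_tool([
  [0,0,0,0,0,0],
  [0,0,0,0,0,0],
  [0,0,0,0,0,0],
  [0,0,0,0,0,0],
  [0,0,0,0,0,0],
], claw=1, force=45)

```text
time: 2.65
ee_pos: [0.5275, -0.2032, 0.0422]
eef_rot: [0.995, 0.098, 0.0, 0.0]
ft_force: [0.5, -0.9, 0.2]
width: 0.0267
grip_force: 0.0
```

Emit:
drive_tool([
  [0,0,0,0,0,0],
  [0,0,0,0,0,0],
  [0,0,0,0,0,0],
  [0,0,0,0,0,0],
  [0,0,0,0,0,0],
])

```text
time: 3.07
ee_pos: [0.5274, -0.2032, 0.0421]
eef_rot: [0.995, 0.098, 0.0, 0.0]
ft_force: [-0.7, 0.4, 4.9]
width: 0.0192
grip_force: 45.0
```

Emit:
drive_tool([
  [0,0,-0.05,0,0,0],
  [0,0,-0.12,0,0,0],
  [0,0,-0.22,0,0,0],
  [0,0,-0.33,0,0,0],
  [0,0,-0.44,0,0,0],
])

```text
time: 3.48
ee_pos: [0.5263, -0.2029, 0.1743]
eef_rot: [0.995, 0.098, -0.001, -0.0]
ft_force: [0.9, -1.2, -1.4]
width: 0.0197
grip_force: 45.0
```

```bash
cat >> h.py <<'E'
TIP=np.array([.5558,.0942,.082]);YV=-6.5
def atvalve(gap,tip=TIP,yaw=YV,up=0,left=0,pitch=25):
    Q=tool(yaw,pitch);x,y,z=Q.as_matrix().T
    return tip-x*(.061+gap)-z*up-y*left+z*.0187,Q
E
python3 - <<'E'
from h import *
s=read_state();print(s["time"],s["ee_pos"],s["ft_force"],s["width"])
P,Q=atvalve(.045);print(P);go(P,Q)
E
```

```text
3.4833 [ 0.5263462  -0.20287761  0.17429401] [ 0.85568965 -1.2288693  -1.42912389] 0.01972308873646553
[0.45249676 0.10596992 0.10984958]
inc [-0.0404 -1.0575  0.2159] [ 0.0851 -0.5491  0.3882] mm 324.02718596822933 deg 30.503116010567478
```

Emit:
drive_tool([
  [0,-0.1,0,0.008,-0.055,0.039],
  [0,-0.22,0,0.017,-0.11,0.078],
  [0,-0.34,0,0.026,-0.165,0.117],
  [0,-0.46,0,0.034,-0.22,0.156],
  [-0.02,-0.56,0,0.0425,-0.2745,0.194],
])

```text
time: 3.9
ee_pos: [0.4881, -0.0366, 0.1735]
eef_rot: [0.994, 0.022, -0.11, -0.006]
ft_force: [0.3, 1.6, -0.9]
width: 0.0198
grip_force: 45.0
```

```bash
python3 - <<'E'
from h import *
s=read_state();print(s["time"],s["ee_pos"],s["ft_force"],s["width"])
P,Q=atvalve(.045);go(P,Q)
E
```

```text
3.9 [ 0.48811886 -0.03657317  0.17354605] [ 0.30192023  1.57423586 -0.92854452] 0.019774091836672548
inc [-0.0485 -0.476   0.2366] [ 0.0435 -0.2743  0.1944] mm 160.13964918056973 deg 15.253742882317464
```

Emit:
drive_tool([
  [-0.01,-0.1,0.04,0.009,-0.055,0.039],
  [-0.02,-0.2,0.09,0.018,-0.11,0.078],
  [-0.03,-0.3,0.14,0.027,-0.165,0.117],
  [-0.04,-0.4,0.19,0.035,-0.22,0.156],
  [-0.0485,-0.476,0.2366,0.0435,-0.2743,0.1944],
])

```text
time: 4.32
ee_pos: [0.452, 0.1056, 0.109]
eef_rot: [0.975, -0.055, -0.216, -0.012]
ft_force: [0.6, 0.5, -1.4]
width: 0.0196
grip_force: 45.0
```

```bash
python3 - <<'E'
from h import *
s=read_state();print(s["time"],s["ee_pos"],s["ft_force"],s["width"])
P,Q=atvalve(.045);go(P,Q)
a=camera("side");b=camera("top");cv2.imwrite("pics/side3.png",a);cv2.imwrite("pics/top3.png",b)
A=cv2.resize(a[180:245,190:290],None,fx=8,fy=8,interpolation=2)[:,:800];B=cv2.resize(b[120:220,150:250],None,fx=5,fy=5,interpolation=2)
cv2.imwrite("pics/v3s.png",A);
E
```

```text
4.3167 [0.45199042 0.10560278 0.10900286] [ 0.55766512  0.53500928 -1.37384352] 0.019613628862018142
inc [ 0.0002 -0.0014 -0.0032] [ 0.      0.001  -0.0002] mm 1.0526652343404188 deg 0.04526770094037244
```

View pics/v3s.png

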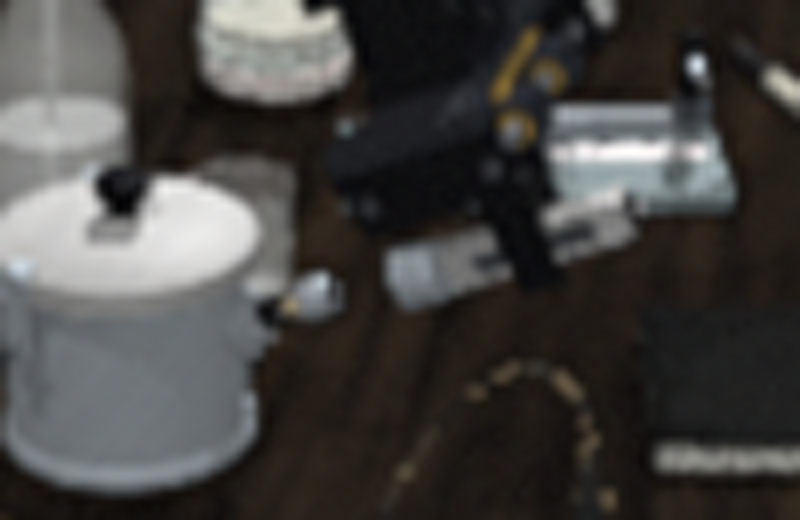

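```bash
python3 - <<'E'
from h import *
s=read_state();M=R.from_quat(s["eef_rot"]).as_matrix();g=s["ee_pos"]-M[:,2]*.0187
for n in("side","top"):
    for d in(.07,.045,-.045): print(n,d,proj(n,g+M[:,0]*d).round(2), (proj(n,g+M[:,0]*d)-[190,180])*8 if n=="side" else (proj(n,g+M[:,0]*d)-[160,130])*8)
    print("tip",proj(n,TIP).round(2))
    print("radius", np.linalg.norm(proj(n,g+M[:,0]*.06+M[:,2]*.014)-proj(n,g+M[:,0]*.06)))
b=cv2.imread("pics/top3.png");crop(b,160,130,260,205,8,"pics/v3t.png")
E
```

```text
side 0.07 [239.71 215.22] [397.66128221 281.78471024]
side 0.045 [245.76 213.36] [446.0715719  266.84018565]
side -0.045 [268.23 206.42] [625.86449168 211.33711535]
tip [230.64 216.95]
radius 3.6551652618078467
top 0.07 [192.58 188.16] [260.62220739 465.2534246 ]
top 0.045 [191.26 194.66] [250.09230778 517.27353473]
top -0.045 [186.35 218.92] [210.81121839 711.33109206]
tip [194.66 178.28]
radius 2.041854886382171
```

View pics/v3t.png

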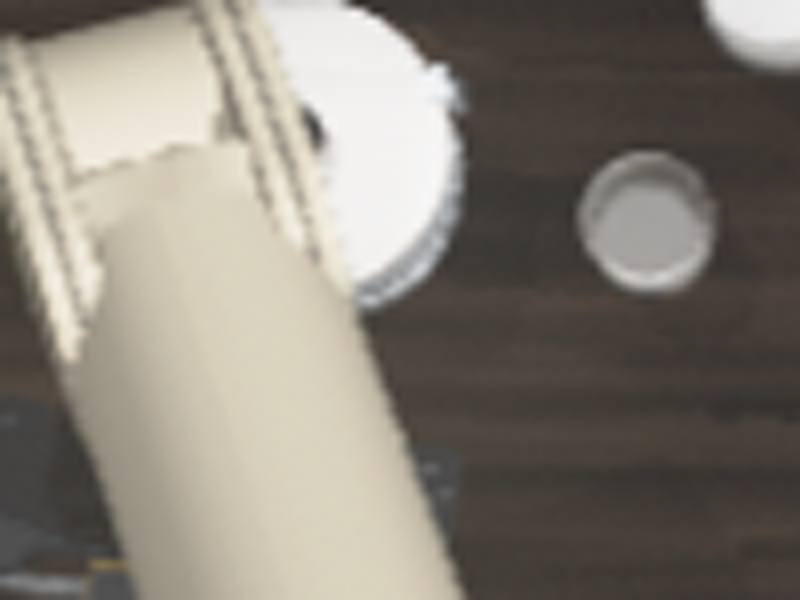

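Emit:
drive_tool([
  [0.025,-0.001,-0.003,0,0,0],
  [0.05,-0.001,-0.003,0,0,0],
  [0.075,-0.001,-0.003,0,0,0],
  [0.1,-0.001,-0.003,0,0,0],
  [0.11,-0.001,-0.003,0,0,0],
])

```text
time: 4.83
ee_pos: [0.4846, 0.0987, 0.0964]
eef_rot: [0.975, -0.057, -0.215, -0.012]
ft_force: [0.7, -1.1, -1.0]
width: 0.0197
grip_force: 45.0
```

Emit:
drive_tool([
  [0.003,0,0,0,0,0],
  [0.007,0,0,0,0,0],
  [0.01,0,0,0,0,0],
  [0.013,0,0,0,0,0],
  [0.017,0,0,0,0,0],
])

```text
time: 5.25
ee_pos: [0.4878, 0.0994, 0.0948]
eef_rot: [0.975, -0.056, -0.215, -0.012]
ft_force: [0.3, 0.4, -1.2]
width: 0.0194
grip_force: 45.0
```

```bash
cat >> h.py <<'E'
def rep():
    s=read_state();M=R.from_quat(s["eef_rot"]).as_matrix();P,Q=atvalve(0);m=Q.as_matrix()
    print(s["time"],"pos rel x,y,z mm",((s["ee_pos"]-P)@m*1e3).round(2),"F tool",(np.array(s["ft_force"])@m).round(2),"T",(np.array(s["torque"])@m).round(3))
E
python3 - <<'E'
from h import *
rep()
crop(camera("side"),190,180,290,245,8,"pics/v4s.png")
E
```

```text
5.25 pos rel x,y,z mm [-6.17  2.54 -1.48] F tool [ 0.77 -0.46  0.97] T [-0.014  0.595  0.006]
```

View pics/v4s.png

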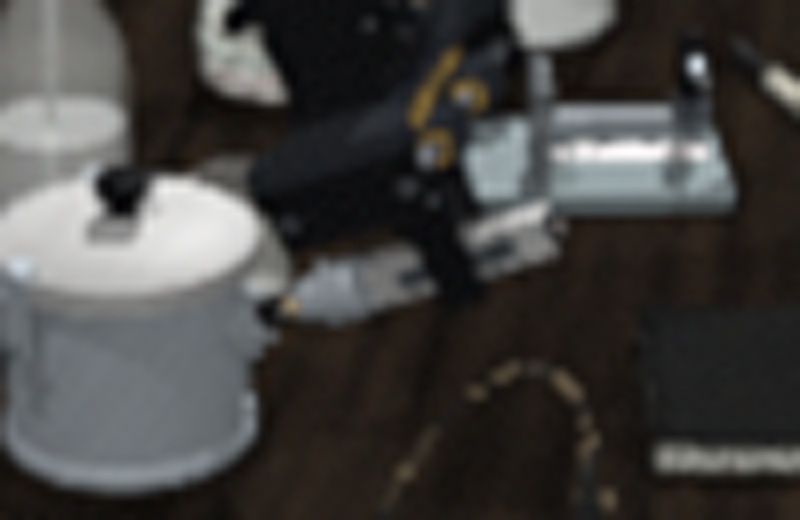

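Emit:
drive_tool([
  [0,0,0,0,0,0],
  [0,0,0,0,0,0],
  [0,0,0,0,0,0],
  [0,0,0,0,0,0],
  [0,0,0,0,0,0],
])

```text
time: 5.72
ee_pos: [0.4878, 0.0994, 0.0946]
eef_rot: [0.975, -0.056, -0.215, -0.012]
ft_force: [0.3, -0.5, -1.4]
width: 0.0194
grip_force: 45.0
```

```bash
python3 - <<'E'
from h import *
rep(); s=read_state();print((R.from_quat(s["eef_rot"]).inv()*tool(YV,25)).as_rotvec(degrees=True))
E
```

```text
5.7167 pos rel x,y,z mm [-6.13  2.58 -1.35] F tool [0.86 0.49 1.1 ] T [0.068 0.552 0.003]
[-0.01491036 -0.10745939 -0.0225812 ]
```

Emit:
drive_tool([
  [0,-0.002,0.001,0,0,0],
  [0,-0.004,0.002,0,0,0],
  [0,-0.006,0.003,0,0,0],
  [0,-0.008,0.003,0,0,0],
  [0,-0.008,0.003,0,0,0],
])

```text
time: 6.13
ee_pos: [0.4877, 0.102, 0.0938]
eef_rot: [0.975, -0.055, -0.215, -0.012]
ft_force: [0.4, -0.7, -1.6]
width: 0.0198
grip_force: 45.0
```

```bash
python3 - <<'E'
from h import *
rep()
E
```

```text
6.1333 pos rel x,y,z mm [-6.13 -0.01 -0.44] F tool [1.06 0.66 1.24] T [ 0.063  0.589 -0.029]
```

Aligned, no contact yet. Advance along the axis.

Emit:
drive_tool([
  [0.003,0,0,0,0,0],
  [0.007,0,0,0,0,0],
  [0.01,0,0,0,0,0],
  [0.013,0,0,0,0,0],
  [0.013,0,0,0,0,0],
])

```text
time: 6.55
ee_pos: [0.4914, 0.1013, 0.092]
eef_rot: [0.975, -0.056, -0.215, -0.012]
ft_force: [-0.3, 0.5, -1.2]
width: 0.0195
grip_force: 45.0
```

```bash
python3 - <<'E'
from h import *
rep()
E
```

```text
6.55 pos rel x,y,z mm [-1.99  0.28 -0.4 ] F tool [ 0.18 -0.42  1.19] T [ 0.07   0.624 -0.001]
```

Emit:
drive_tool([
  [0.003,0,0,0,0,0],
  [0.007,0,0,0,0,0],
  [0.01,0,0,0,0,0],
  [0.01,0,0,0,0,0],
  [0.01,0,0,0,0,0],
])

```text
time: 6.97
ee_pos: [0.4936, 0.1012, 0.0909]
eef_rot: [0.975, -0.055, -0.216, -0.012]
ft_force: [-2.6, 0.2, -0.1]
width: 0.0193
grip_force: 45.0
```

```bash
python3 - <<'E'
from h import *
rep()
E
```

```text
6.9667 pos rel x,y,z mm [ 0.52  0.1  -0.35] F tool [-2.35  0.05  1.23] T [-0.023 -0.041 -0.027]
```

Emit:
drive_tool([
  [0.003,0,0,0,0,0],
  [0.007,0,0,0,0,0],
  [0.01,0,0,0,0,0],
  [0.01,0,0,0,0,0],
  [0.01,0,0,0,0,0],
])

```text
time: 7.38
ee_pos: [0.4965, 0.1008, 0.0896]
eef_rot: [0.975, -0.056, -0.215, -0.012]
ft_force: [-3.3, 0.9, 1.1]
width: 0.0196
grip_force: 45.0
```

Emit:
drive_tool([
  [0.003,0,0,0,0,0],
  [0.007,0,0,0,0,0],
  [0.01,0,0,0,0,0],
  [0.01,0,0,0,0,0],
  [0.01,0,0,0,0,0],
])

```text
time: 7.8
ee_pos: [0.499, 0.1006, 0.0884]
eef_rot: [0.975, -0.055, -0.216, -0.012]
ft_force: [-5.4, -0.1, 1.0]
width: 0.0195
grip_force: 45.0
```

Emit:
drive_tool([
  [0.003,0,0,0,0,0],
  [0.007,0,0,0,0,0],
  [0.01,0,0,0,0,0],
  [0.01,0,0,0,0,0],
  [0.01,0,0,0,0,0],
])

```text
time: 8.22
ee_pos: [0.5013, 0.1004, 0.0872]
eef_rot: [0.975, -0.055, -0.216, -0.012]
ft_force: [-7.6, 0.9, 3.5]
width: 0.019
grip_force: 45.0
```

```bash
python3 - <<'E'
from h import *
rep()
E
```

```text
8.2167 pos rel x,y,z mm [ 9.04  0.02 -0.24] F tool [-8.42 -0.02  0.06] T [ 0.032 -1.341 -0.035]
```

Emit:
drive_tool([
  [0.003,0,0,0,0,0],
  [0.005,0,0,0,0,0],
  [0.005,0,0,0,0,0],
  [0.005,0,0,0,0,0],
  [0.005,0,0,0,0,0],
])

```text
time: 8.63
ee_pos: [0.5025, 0.1003, 0.0866]
eef_rot: [0.975, -0.055, -0.216, -0.012]
ft_force: [-8.7, 0.9, 4.5]
width: 0.0198
grip_force: 45.0
```

```bash
python3 - <<'E'
from h import *
rep()
E
```

```text
8.6333 pos rel x,y,z mm [10.39  0.   -0.23] F tool [-9.82  0.06 -0.34] T [-1.000e-03 -1.455e+00  3.800e-02]
```

Emit:
drive_tool([
  [0.003,0,0,0,0,0],
  [0.005,0,0,0,0,0],
  [0.005,0,0,0,0,0],
  [0.005,0,0,0,0,0],
  [0.005,0,0,0,0,0],
])

```text
time: 9.05
ee_pos: [0.5037, 0.1001, 0.086]
eef_rot: [0.975, -0.055, -0.216, -0.012]
ft_force: [-9.0, 0.2, 3.4]
width: 0.0192
grip_force: 45.0
```

```bash
python3 - <<'E'
from h import *
rep()
E
```

```text
9.05 pos rel x,y,z mm [ 1.178e+01  1.000e-02 -1.800e-01] F tool [-9.6   0.81  0.7 ] T [-0.021 -1.578 -0.035]
```

Emit:
drive_tool([
  [0.003,0,0,0,0,0],
  [0.005,0,0,0,0,0],
  [0.005,0,0,0,0,0],
  [0.005,0,0,0,0,0],
  [0.005,0,0,0,0,0],
])

```text
time: 9.47
ee_pos: [0.5049, 0.1, 0.0854]
eef_rot: [0.975, -0.055, -0.216, -0.012]
ft_force: [-9.7, 0.3, 4.9]
width: 0.0193
grip_force: 45.0
```

```bash
python3 - <<'E'
from h import *
rep()
E
```

```text
9.4667 pos rel x,y,z mm [13.17  0.   -0.17] F tool [-10.81   0.83  -0.41] T [ 0.01  -1.695  0.029]
```

Emit:
drive_tool([
  [0.003,0,0,0,0,0],
  [0.005,0,0,0,0,0],
  [0.005,0,0,0,0,0],
  [0.005,0,0,0,0,0],
  [0.005,0,0,0,0,0],
])

```text
time: 9.88
ee_pos: [0.5062, 0.0999, 0.0848]
eef_rot: [0.975, -0.055, -0.217, -0.012]
ft_force: [-9.1, 1.4, 4.5]
width: 0.0195
grip_force: 45.0
```

```bash
python3 - <<'E'
from h import *
rep()
E
```

```text
9.8833 pos rel x,y,z mm [14.57 -0.04 -0.15] F tool [-10.23  -0.33  -0.24] T [-0.017 -1.79  -0.004]
```

Emit:
drive_tool([
  [0.003,0,0,0,0,0],
  [0.005,0,0,0,0,0],
  [0.005,0,0,0,0,0],
  [0.005,0,0,0,0,0],
  [0.005,0,0,0,0,0],
])

```text
time: 10.3
ee_pos: [0.5075, 0.0998, 0.0842]
eef_rot: [0.975, -0.055, -0.217, -0.012]
ft_force: [-10.6, 1.6, 4.8]
width: 0.0195
grip_force: 45.0
```

```bash
python3 - <<'E'
from h import *
rep()
E
```

```text
10.3 pos rel x,y,z mm [15.97 -0.06 -0.16] F tool [-11.79  -0.43   0.17] T [ 0.011 -1.932 -0.002]
```

Emit:
drive_tool([
  [0.003,0,0,0,0,0],
  [0.005,0,0,0,0,0],
  [0.005,0,0,0,0,0],
  [0.005,0,0,0,0,0],
  [0.005,0,0,0,0,0],
])

```text
time: 10.72
ee_pos: [0.5086, 0.0996, 0.0836]
eef_rot: [0.975, -0.055, -0.217, -0.012]
ft_force: [-11.2, 0.7, 5.6]
width: 0.0196
grip_force: 45.0
```

```bash
python3 - <<'E'
from h import *
rep()
E
```

```text
10.7167 pos rel x,y,z mm [17.22 -0.07 -0.1 ] F tool [-12.56   0.53  -0.37] T [-0.041 -2.177  0.028]
```

Emit:
drive_tool([
  [0.003,0,0,0,0,0],
  [0.003,0,0,0,0,0],
  [0.003,0,0,0,0,0],
  [0.003,0,0,0,0,0],
  [0.003,0,0,0,0,0],
])

```text
time: 11.13
ee_pos: [0.5092, 0.0996, 0.0833]
eef_rot: [0.975, -0.055, -0.217, -0.012]
ft_force: [-12.2, 0.5, 5.6]
width: 0.0196
grip_force: 45.0
```

```bash
python3 - <<'E'
from h import *
rep()
E
```

```text
11.1333 pos rel x,y,z mm [17.94 -0.1  -0.05] F tool [-13.47   0.89   0.05] T [-0.142 -2.32   0.013]
```

Emit:
drive_tool([
  [0.003,0,0,0,0,0],
  [0.003,0,0,0,0,0],
  [0.003,0,0,0,0,0],
  [0.003,0,0,0,0,0],
  [0.003,0,0,0,0,0],
])

```text
time: 11.55
ee_pos: [0.5099, 0.0996, 0.083]
eef_rot: [0.974, -0.055, -0.217, -0.012]
ft_force: [-12.2, 1.1, 7.8]
width: 0.0198
grip_force: 45.0
```

```bash
python3 - <<'E'
from h import *
rep()
a=camera("side");cv2.imwrite("pics/press.png",a)
crop(a,190,180,290,245,8,"pics/v5s.png")
E
```

```text
11.55 pos rel x,y,z mm [18.67 -0.12 -0.04] F tool [-14.39   0.28  -1.9 ] T [-0.09  -2.527 -0.025]
```

View pics/v5s.png

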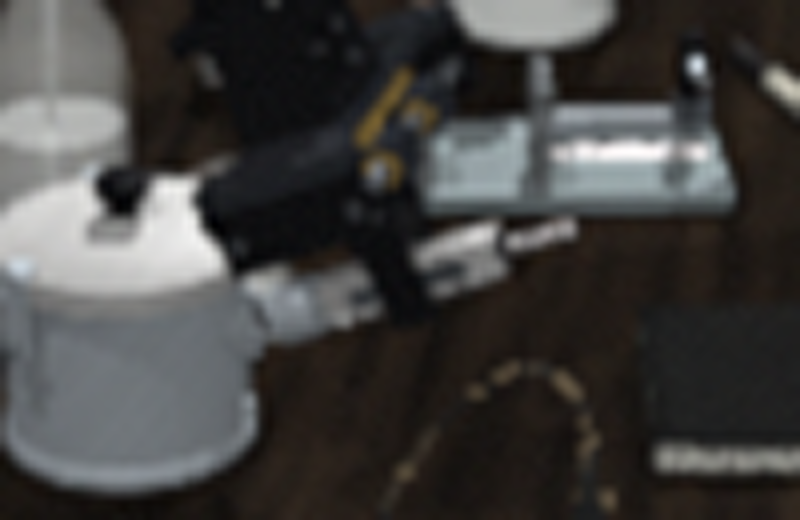

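Emit:
drive_tool([
  [0.002,0,0,0,0,0],
  [0.002,0,0,0,0,0],
  [0.002,0,0,0,0,0],
  [0.002,0,0,0,0,0],
  [0.002,0,0,0,0,0],
])

```text
time: 12.02
ee_pos: [0.5102, 0.0995, 0.0827]
eef_rot: [0.974, -0.055, -0.218, -0.012]
ft_force: [-14.0, 1.5, 7.4]
width: 0.0196
grip_force: 45.0
```

```bash
python3 - <<'E'
from h import *
rep()
E
```

```text
12.0167 pos rel x,y,z mm [19.11 -0.11  0.05] F tool [-15.86   0.06  -0.72] T [-0.091 -2.69  -0.012]
```

Emit:
drive_tool([
  [0,0,0,0,0,0],
  [0,0,0,0,0,0],
  [0,0,0,0,0,0],
  [0,0,0,0,0,0],
  [0,0,0,0,0,0],
])

```text
time: 12.43
ee_pos: [0.5103, 0.0995, 0.0827]
eef_rot: [0.974, -0.055, -0.217, -0.012]
ft_force: [-14.2, 1.1, 7.4]
width: 0.0197
grip_force: 45.0
```

Emit:
drive_tool([
  [0,0,0,0,0,0],
  [0,0,0,0,0,0],
  [0,0,0,0,0,0],
  [0,0,0,0,0,0],
  [0,0,0,0,0,0],
])

```text
time: 12.85
ee_pos: [0.5102, 0.0995, 0.0827]
eef_rot: [0.974, -0.055, -0.218, -0.012]
ft_force: [-13.8, 1.2, 7.6]
width: 0.0193
grip_force: 45.0
```

```bash
python3 - <<'E'
from h import *
rep()
s0=cv2.imread("pics/press.png").astype(int);a=np.mean([camera("side") for _ in range(3)],0)
print(abs(a-s0)[200:215,250:270].max())
for y in range(204,214): print(y,a[y,248:266].min(1).astype(int))
s=read_state();M=R.from_quat(s["eef_rot"]).as_matrix();g=s["ee_pos"]-M[:,2]*.0187
for r in(0,.02,.024,.028,.032): print(r,proj("side",g-M[:,0]*(.05+r)).round(2))
E
```

```text
12.85 pos rel x,y,z mm [ 1.911e+01 -1.300e-01  1.000e-02] F tool [-15.79   0.36  -1.07] T [-0.104 -2.708 -0.019]
44.0
204 [135 135 134 135 135 135 120  90  86  85  97 119 126 126 125 124 124 124]
205 [85 84 83 83 83 85 84 82 82 84 87 88 86 86 86 86 86 87]
206 [57 55 57 58 58 61 62 61 61 62 65 66 68 68 64 66 67 67]
207 [ 28  45  66  70  35  18  19  24  24  27  54  80 103  97  32  22  25  25]
208 [117 153 165 148  64  17  25  71  91 102 142 138 141 135  42  18  23  22]
209 [187 208 199 166  72  55  80 119 131 143 159 128 101 100  34  23  26  24]
210 [180 174 158 126  62  97 118 112 105 109  84  53  31  32  23  25  26  25]
211 [133 125 126 107  60  87  97  59  42  35  26  22  20  22  24  26  25  23]
212 [114 121 122 116  86  47  28  16  17  19  22  22  22  24  24  25  23  20]
213 [103 124 125 127 112  56  13  12  19  21  22  21  21  22  23  22  20  19]
0 [252.83 210.21]
0.02 [257.81 208.68]
0.024 [258.81 208.38]
0.028 [259.82 208.07]
0.032 [260.82 207.76]
```

Emit:
drive_tool([
  [-0.02,0,0,0,0,0],
  [-0.06,0,0,0,0,0],
  [-0.11,0,0,0,0,0],
  [-0.17,0,0,0,0,0],
  [-0.23,0,0,0,0,0],
])

```text
time: 13.42
ee_pos: [0.4504, 0.1059, 0.1114]
eef_rot: [0.975, -0.056, -0.214, -0.012]
ft_force: [-0.1, 0.3, -0.8]
width: 0.0192
grip_force: 45.0
```

```bash
python3 - <<'E'
from h import *
rep();go([.488,-.0366,.1735],tool(2.2,12.5))
E
```

```text
13.4167 pos rel x,y,z mm [-47.51   0.35  -0.52] F tool [ 0.18 -0.25  0.76] T [-0.023  0.556 -0.031]
inc [ 0.0755  0.4573 -0.263 ] [-0.0627  0.2725 -0.1851] mm 159.88913037648422 deg 15.088101392667571
```

Emit:
drive_tool([
  [0,0.07,-0.08,-0.012,0.054,-0.037],
  [0.02,0.17,-0.15,-0.025,0.108,-0.074],
  [0.04,0.27,-0.21,-0.037,0.162,-0.111],
  [0.06,0.37,-0.25,-0.05,0.217,-0.148],
  [0.0755,0.4573,-0.263,-0.0627,0.2725,-0.1851],
])

```text
time: 13.83
ee_pos: [0.4903, -0.039, 0.1754]
eef_rot: [0.994, 0.02, -0.106, 0.003]
ft_force: [0.1, -0.4, -0.7]
width: 0.0197
grip_force: 45.0
```

```bash
python3 - <<'E'
from h import *
rep();go([.5274,-.2032,.14],tool(11.25))
E
```

```text
13.8333 pos rel x,y,z mm [-23.79 139.75 -82.19] F tool [0.42 0.38 0.54] T [ 0.061  0.3   -0.012]
inc [0.1248 0.5516 0.0946] [-0.0191  0.2709 -0.1992] mm 172.0277484408496 deg 15.154457288653646
```

Emit:
drive_tool([
  [0.02,0.11,0.01,-0.004,0.054,-0.04],
  [0.045,0.23,0.02,-0.008,0.108,-0.08],
  [0.07,0.35,0.04,-0.012,0.162,-0.12],
  [0.1,0.46,0.07,-0.016,0.217,-0.16],
  [0.1248,0.5516,0.0946,-0.0191,0.2709,-0.1992],
])

```text
time: 14.25
ee_pos: [0.5254, -0.2041, 0.1375]
eef_rot: [0.995, 0.098, -0.001, 0.0]
ft_force: [0.3, -0.6, -1.5]
width: 0.0196
grip_force: 45.0
```

Emit:
drive_tool([
  [0,0,0,0,0,0],
  [0,0,0,0,0,0],
  [0,0,0,0,0,0],
  [0,0,0,0,0,0],
  [0,0,0,0,0,0],
])

```text
time: 14.67
ee_pos: [0.5255, -0.1991, 0.1379]
eef_rot: [0.995, 0.099, -0.003, -0.001]
ft_force: [0.5, 0.8, -2.4]
width: 0.0194
grip_force: 45.0
```

```bash
python3 - <<'E'
from h import *
go([.5274,-.2032,.0425],tool(11.25))
E
```

```text
inc [0.0055 0.0155 0.3181] [-0.0035  0.0074  0.0024] mm 95.54456362241322 deg 0.3868614393398366
```

Emit:
drive_tool([
  [0.002,0.005,0.05,-0.001,0.002,0.001],
  [0.004,0.01,0.1,-0.002,0.004,0.002],
  [0.0055,0.0155,0.15,-0.0035,0.0074,0.0024],
  [0.0055,0.0155,0.19,-0.0035,0.0074,0.0024],
  [0.0055,0.0155,0.2,-0.0035,0.0074,0.0024],
])

```text
time: 15.08
ee_pos: [0.526, -0.2036, 0.0756]
eef_rot: [0.995, 0.097, -0.002, -0.001]
ft_force: [0.0, -0.3, -2.2]
width: 0.0195
grip_force: 45.0
```

Emit:
drive_tool([
  [0,0,0,0,0,0],
  [0,0,0,0,0,0],
  [0,0,0,0,0,0],
  [0,0,0,0,0,0],
  [0,0,0,0,0,0],
])

```text
time: 15.5
ee_pos: [0.5273, -0.2047, 0.0782]
eef_rot: [0.995, 0.097, 0.0, 0.0]
ft_force: [-0.5, 0.3, -1.2]
width: 0.0195
grip_force: 45.0
```

```bash
python3 - <<'E'
from h import *
go([.5274,-.2032,.0425],tool(11.25))
E
```

```text
inc [ 0.0013 -0.005   0.119 ] [ 0.0006 -0.0003 -0.0026] mm 35.72680870857068 deg 0.12285300947677773
```

Now lower in two steps with the small lateral correction.

Emit:
drive_tool([
  [0.001,-0.002,0.015,0,0,-0.001],
  [0.001,-0.004,0.03,0,0,-0.002],
  [0.001,-0.005,0.045,0,0,-0.0026],
  [0.001,-0.005,0.06,0,0,-0.0026],
  [0.001,-0.005,0.06,0,0,-0.0026],
])

```text
time: 15.92
ee_pos: [0.5261, -0.2029, 0.0581]
eef_rot: [0.995, 0.098, -0.001, -0.0]
ft_force: [-0.1, -0.1, -1.9]
width: 0.0198
grip_force: 45.0
```

```bash
python3 - <<'E'
from h import *
go([.5274,-.2032,.0425],tool(11.25))
s=read_state();print(s["ft_force"],s["torque"])
E
```

```text
inc [0.0042 0.002  0.0521] [-0.0016  0.003  -0.0001] mm 15.690526649954323 deg 0.1509797594364466
[-0.1197579  -0.05079424 -1.89946229] [0.00860936 0.02418901 0.05530612]
```

Emit:
drive_tool([
  [0.001,0.001,0.012,0,0,0],
  [0.002,0.002,0.025,0,0.001,0],
  [0.004,0.002,0.035,-0.001,0.003,0],
  [0.004,0.002,0.043,-0.001,0.003,0],
  [0.004,0.002,0.047,-0.001,0.003,0],
])

```text
time: 16.33
ee_pos: [0.528, -0.2034, 0.0449]
eef_rot: [0.995, 0.098, 0.001, 0.0]
ft_force: [0.6, -0.3, -1.7]
width: 0.0194
grip_force: 45.0
```

Emit:
drive_tool([
  [0,0,0.001,0,0,0],
  [0,0,0.002,0,0,0],
  [0,0,0.002,0,0,0],
  [0,0,0.002,0,0,0],
  [0,0,0.002,0,0,0],
])

```text
time: 16.75
ee_pos: [0.5282, -0.2035, 0.0449]
eef_rot: [0.995, 0.098, 0.001, 0.0]
ft_force: [0.1, -0.4, -1.0]
width: 0.0195
grip_force: 45.0
```

```bash
python3 - <<'E'
from h import *
go([.5274,-.2032,.0421],tool(11.25))
s=read_state();print(s["ft_force"],s["torque"])
E
```

```text
inc [-0.0024 -0.0016  0.0094] [ 0.001  -0.0023 -0.0002] mm 2.9509403784910413 deg 0.11271059988770255
[ 0.1117907  -0.39437953 -1.04142017] [ 0.0059076   0.03746576 -0.05719623]
```

Emit:
drive_tool([
  [0,0,0.003,0,0,0],
  [-0.001,0,0.005,0,-0.001,0],
  [-0.002,-0.001,0.007,0,-0.002,0],
  [-0.002,-0.001,0.009,0,-0.002,0],
  [-0.002,-0.001,0.009,0,-0.002,0],
])

```text
time: 17.17
ee_pos: [0.5275, -0.2032, 0.0421]
eef_rot: [0.995, 0.098, 0.0, 0.0]
ft_force: [-0.9, 0.9, -0.3]
width: 0.02
grip_force: 45.0
```

Emit:
drive_tool([
  [0,0,0,0,0,0],
  [0,0,0,0,0,0],
  [0,0,0,0,0,0],
  [0,0,0,0,0,0],
  [0,0,0,0,0,0],
])

```text
time: 17.58
ee_pos: [0.5275, -0.2033, 0.0421]
eef_rot: [0.995, 0.098, 0.0, 0.0]
ft_force: [0.2, -0.6, -0.8]
width: 0.0193
grip_force: 45.0
```

Emit:
drive_tool([
  [0,0,0,0,0,0],
  [0,0,0,0,0,0],
  [0,0,0,0,0,0],
  [0,0,0,0,0,0],
  [0,0,0,0,0,0],
], claw=0.5)

```text
time: 18.0
ee_pos: [0.5275, -0.2033, 0.0421]
eef_rot: [0.995, 0.098, 0.0, 0.0]
ft_force: [0.4, 0.2, -0.0]
width: 0.0416
grip_force: 0.0
```

Emit:
drive_tool([
  [0,0,-0.02,0,0,0],
  [0,0,-0.05,0,0,0],
  [0,0,-0.1,0,0,0],
  [0,0,-0.17,0,0,0],
  [0,0,-0.26,0,0,0],
])

```text
time: 18.42
ee_pos: [0.5267, -0.2029, 0.1206]
eef_rot: [0.995, 0.098, -0.001, -0.0]
ft_force: [0.2, -0.2, -0.3]
width: 0.0434
grip_force: 0.0
```

Emit:
drive_tool([
  [0,0.1,-0.1,0,0,0.1],
  [0,0.2,-0.2,0,0,0.2],
  [0,0.3,-0.25,0,0,0.3],
  [-0.1,0.4,-0.25,0,0,0.4],
  [-0.2,0.5,-0.25,0,0,0.5],
])

```text
time: 18.83
ee_pos: [0.4999, -0.3616, 0.1976]
eef_rot: [0.995, -0.099, 0.002, 0.001]
ft_force: [0.4, -0.4, -0.5]
width: 0.0435
grip_force: 0.0
```

```bash
python3 - <<'E'
from h import *
s=read_state();print(s["time"],s["ee_pos"],s["joint_positions"])
b=camera("top");cv2.imwrite("pics/top6.png",b);a=camera("side");cv2.imwrite("pics/side6.png",a)
A=cv2.resize(b[155:240,262:322],None,fx=7,fy=7,interpolation=2);B=cv2.resize(a[180:212,228:288],None,fx=6,fy=6,interpolation=2)
o=np.zeros((600,800,3),np.uint8);o[:595,:420]=A;o[:192,430:790]=B;cv2.imwrite("pics/v6.png",o)
E
```

```text
18.8333 [ 0.49988048 -0.36156086  0.19759374] [ 0.76521572  0.33921462 -0.26867155  1.51181784  0.09160577  1.29880432
 -1.281475  ]
```

View pics/v6.png

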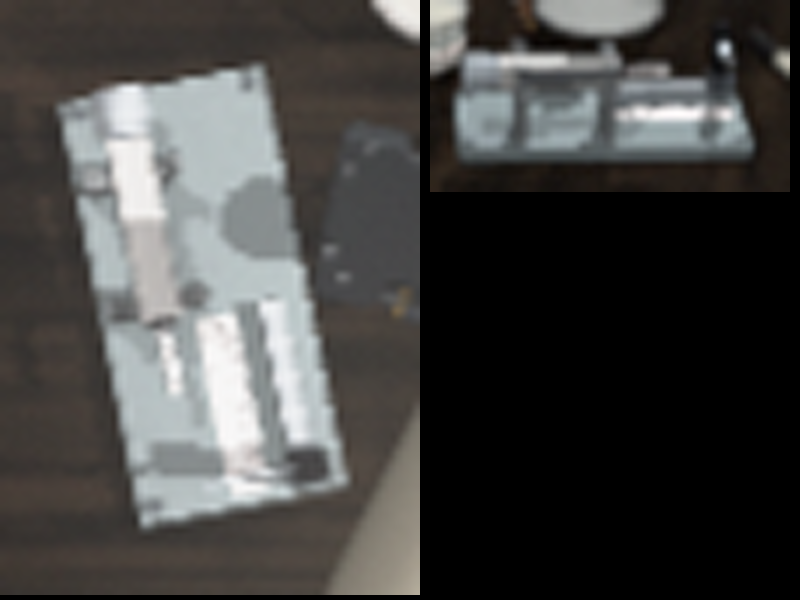

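```bash
python3 - <<'E'
from h import *
b=np.mean([camera("top") for _ in range(4)],0)
print("     ",np.arange(280,312))
for y in range(197,229): print(y,' '.join('%3d'%v for v in b[y,280:312].min(1)))
# rest frame from gauge: axis points
ax=np.array([np.cos(np.radians(11.2)),np.sin(np.radians(11.2)),0])
a,e=onz("top",279.65,174.6,.07),onz("top",284.6,200.4,.07);c=(a+e)/2;c[2]=.06
for r in(.028,.03,.032,.034,.036):print(r,proj("top",c-ax*(.05+r)).round(2), proj("top",c-ax*(.05+r)+[0,0,.003]).round(2))
yl=np.array([-ax[1],ax[0],0])
for q in(0,.01): print("grip top at cursor",q,)
E
```

```text
[280 281 282 283 284 285 286 287 288 289 290 291 292 293 294 295 296 297
 298 299 300 301 302 303 304 305 306 307 308 309 310 311]
197 112 145 176 184 183 180 182 141 108 112 120 141 171 184 185 185 186 187 187 187 165 180 193 188 189 157  95  64  68  71  73  73
198 104 126 168 184 184 181 179 142 103 105 109 154 182 185 184 166 149 150 146 219 230 230 217 188 189 193 144  61  60  63  66  69
199 104 121 165 185 183 184 182 165 141 142 149 159 176 184 200 173 135 137 136 217 235 234 217 189 189 191 142  59  60  60  60  61
200  97 112 163 168 135 119 112 140 156 157 186 205 217 239 244 219 136 137 138 178 221 231 215 190 188 189 140  62  60  61  60  60
201 145 148 137 110  89 107 120 142 157 159 217 235 224 208 240 231 152 136 137 141 210 231 216 193 189 190 154  88  63  63  62  63
202 155 156 151 145 167 169 156 154 157 158 210 234 236 219 231 230 177 136 138 125 205 231 218 196 189 190 157  94  62  62  62  62
203 164 156 157 158 168 223 207 150 157 158 197 230 238 236 226 219 183 138 138 127 214 234 234 218 192 191 194 143  59  60  60  59
204 179 165 156 156 155 209 206 165 159 159 1
[... 2788 characters left out ...]
87 227 231 220 216 208 197 192 198 177 132 107 104 103  96  83  72  66
226  53 121 152 143 142 167 181 184 185 184 182 184 185 187 188 199 197 197 181 147 128 120 120 111  87  73  67  63  63  63  62  62
227  51  90 125 127 124 160 182 184 185 183 183 186 193 176 143 124 115 116 106  84  70  63  60  61  61  61  61  61  62  61  61  62
228  50  68 148 159 158 178 184 189 171 137 120 112 112 102  81  67  61  57  58  57  59  59  59  60  61  62  62  63  62  61  61  60
0.028 [286.34 210.17] [286.39 210.14]
0.03 [286.46 210.75] [286.5  210.72]
0.032 [286.57 211.32] [286.62 211.3 ]
0.034 [286.68 211.9 ] [286.73 211.88]
0.036 [286.79 212.48] [286.84 212.46]
grip top at cursor 0
grip top at cursor 0.01
```

```bash
cat >> h.py <<'E'
AX=np.array([np.cos(np.radians(11.2)),np.sin(np.radians(11.2)),0]);YL=np.array([-AX[1],AX[0],0]);C=np.array([.5278,-.2025,.06])
def loc(p): d=np.array(p)-C;return (np.array([d@AX,d@YL,d[2]])*1e3).round(1)
def wor(x,y,z): p=C+AX*x+YL*y;p[2]=z;return p
E
python3 - <<'E'
from h import *
print("rod end",loc(onz("top",286.7,210.95,.06)))
print("barrel end",loc(onz("top",284.3,200.4,.07)))
print("grip top",loc(onz("top",305.3,221.1,.073)),onz("top",305.3,221.1,.073))
print("rod end 2view",loc(two((286.7,210.95),(267.7,191.3))[0]))
g=onz("top",305.3,221.1,.073)
go([g[0],g[1],.13],tool(101.2));print("flask",onz("top",359,188,.15))
a=cv2.imread("pics/side6.png")
print(np.arange(255,282))
for y in range(184,206): print(y,' '.join('%3d'%v for v in a[y,255:282].min(1)))
E
```

```text
rod end [-80.7   0.1   0. ]
barrel end [-44.3   1.8  10. ]
grip top [-126.   -54.2   13. ] [ 0.41467915 -0.2801064   0.073     ]
rod end 2view [-82.4   0.4   1.7]
inc [-0.3287 -0.2055  0.2189] [ 1.4000e-03 -9.0000e-04 -2.4965e+00] mm 133.55982412895608 deg 112.34269232306208
flask [ 0.52196653 -0.4454171   0.15      ]
[255 256 257 258 259 260 261 262 263 264 265 266 267 268 269 270 271 272
 273 274 275 276 277 278 279 280 281]
184 172 172 172 172 168 158 148 132 105  77  33  14  17  20  24  23  23  25  23  21  24  30  27  17  17  16  23
185 133 133 133 132 124 104  86  67  47  25  13  19  22  24  25  23  24  21  23  19  15  16  18  16  17  19  27
186  47  60  72  61  41  34  28  21  14  13  18  25  25  24  23  25  22  21  22  19  20  47  55  17  15  14  21
187  19  62  95  79  23  12  14  17  14  20  24  24  25  26  22  22  22  24  23  15  42 139 168  53   8  14  13
188  44  81 118 109  43  11  13  13  13  19  24  21  23  23  20  21  20  21  21  14  47 157 192  67  11  16  13
189 109 120 136 134  92  25  11  14  19  25  24  25  23  17  20  19  20  23  20  14  23  84 115  70  20  16  
[... 1094 characters left out ...]
 150 194 227 190 142  71  23
200 112  74  71  88 125 150 147 148 160 174 178 178 177 178 177 177 171 151 119  99 101 129 162 160 152 113  35
201 102  72  72  89 115 128 127 132 143 151 151 151 152 151 152 152 153 133  93  88  91 122 155 158 161 137  56
202  94  82  76  93 122 130 135 147 154 154 154 154 154 154 154 155 155 136  94  92 108 140 156 151 140 122  71
203  94  89  83 102 132 143 146 153 153 153 152 153 152 151 151 151 152 141 120 110 121 147 145 135 118 113  93
204  88  87  87  98 120 127 126 125 124 126 125 123 124 123 123 121 122 122 121 110 105 117 112 110 108 111  93
205  84  84  86  89  90  89  88  87  86  87  87  87  87  88  88  85  86  87  85  79  78  80  79  78  78  78  61
```

Emit:
drive_tool([
  [-0.06,-0.04,0,0,0,-0.1],
  [-0.13,-0.08,0,0,0,-0.2],
  [-0.2,-0.12,0,0,0,-0.33],
  [-0.26,-0.16,0,0,0,-0.47],
  [-0.33,-0.2,0,0,0,-0.62],
])

```text
time: 19.55
ee_pos: [0.4136, -0.2804, 0.1953]
eef_rot: [0.989, 0.149, 0.0, 0.0]
ft_force: [0.1, -0.9, 0.3]
width: 0.0435
grip_force: 0.0
```

Emit:
drive_tool([
  [0,0,0,0,0,-0.12],
  [0,0,0,0,0,-0.25],
  [0,0,0,0,0,-0.37],
  [0,0,0,0,0,-0.5],
  [0,0,0,0,0,-0.62],
])

```text
time: 19.97
ee_pos: [0.4142, -0.2811, 0.1955]
eef_rot: [0.924, 0.383, 0.0, 0.0]
ft_force: [0.8, 0.0, 0.1]
width: 0.0431
grip_force: 0.0
```

Emit:
drive_tool([
  [0,0,0,0,0,-0.12],
  [0,0,0,0,0,-0.25],
  [0,0,0,0,0,-0.37],
  [0,0,0,0,0,-0.5],
  [0,0,0,0,0,-0.62],
])

```text
time: 20.38
ee_pos: [0.4142, -0.2811, 0.1954]
eef_rot: [0.804, 0.594, 0.0, 0.0]
ft_force: [-0.5, -1.0, 0.2]
width: 0.0435
grip_force: 0.0
```

Emit:
drive_tool([
  [0,0,0,0,0,-0.12],
  [0,0,0,0,0,-0.25],
  [0,0,0,0,0,-0.37],
  [0,0,0,0,0,-0.5],
  [0,0,0,0,0,-0.62],
])

```text
time: 20.8
ee_pos: [0.4142, -0.2811, 0.1954]
eef_rot: [0.637, 0.771, -0.0, 0.0]
ft_force: [-0.7, 0.3, 0.3]
width: 0.0435
grip_force: 0.0
```

```bash
python3 - <<'E'
from h import *
s=read_state();print(s["time"],s["joint_positions"].round(2))
P=wor(-.1255,-.057,.13);print(P);go(P,tool(101.2))
E
```

```text
20.8 [ 0.9   0.1  -0.42  1.8   0.04  1.25  0.66]
[ 0.41576149 -0.28279085  0.13      ]
inc [-0.0064  0.0039  0.2181] [ 0.0005  0.0009 -0.0081] mm 65.46930333760639 deg 0.36875787346747324
```

Emit:
drive_tool([
  [-0.003,0.002,0.08,0,0,-0.004],
  [-0.006,0.004,0.16,0,0,-0.008],
  [-0.006,0.004,0.24,0,0,-0.008],
  [-0.006,0.004,0.31,0,0,-0.008],
  [-0.006,0.004,0.36,0,0,-0.008],
])

```text
time: 21.22
ee_pos: [0.4151, -0.2823, 0.0855]
eef_rot: [0.637, 0.771, -0.0, -0.0]
ft_force: [-0.3, 0.1, 0.6]
width: 0.0433
grip_force: 0.0
```

Emit:
drive_tool([
  [0,0,0.02,0,0,0],
  [0,0,0.045,0,0,0],
  [0,0,0.07,0,0,0],
  [0,0,0.09,0,0,0],
  [0,0,0.11,0,0,0],
])

```text
time: 21.63
ee_pos: [0.4153, -0.2843, 0.0542]
eef_rot: [0.638, 0.77, -0.0, 0.001]
ft_force: [0.2, -0.3, -0.9]
width: 0.0436
grip_force: 0.0
```

```bash
python3 - <<'E'
from h import *
s=read_state();print(s["time"],s["ft_force"]);go(wor(-.1255,-.057,.048),tool(101.2));print(loc(s["ee_pos"]))
E
```

```text
21.6333 [ 0.19236606 -0.29736271 -0.92790324]
inc [0.0047 0.0025 0.0205] [ 0.0009  0.0017 -0.0106] mm 6.354685900908942 deg 0.4846032172595553
[-126.3  -58.4   -5.8]
```

Emit:
drive_tool([
  [0.001,0,0.005,0,0,-0.002],
  [0.002,0,0.01,0,0,-0.005],
  [0.002,0,0.015,0,0,-0.008],
  [0.002,0,0.019,0,0,-0.01],
  [0.002,0,0.019,0,0,-0.01],
])

```text
time: 22.05
ee_pos: [0.4148, -0.2837, 0.0484]
eef_rot: [0.635, 0.773, -0.0, 0.0]
ft_force: [0.1, 1.0, -0.0]
width: 0.0435
grip_force: 0.0
```

Emit:
drive_tool([
  [0,0,0,0,0,0],
  [0,0,0,0,0,0],
  [0,0,0,0,0,0],
  [0,0,0,0,0,0],
  [0,0,0,0,0,0],
], claw=1, force=12)

```text
time: 22.47
ee_pos: [0.4148, -0.2837, 0.0485]
eef_rot: [0.635, 0.772, -0.0, 0.0]
ft_force: [0.2, 0.2, -0.8]
width: 0.018
grip_force: 0.0
```

Emit:
drive_tool([
  [0,0,0,0,0,0],
  [0,0,0,0,0,0],
  [0,0,0,0,0,0],
  [0,0,0,0,0,0],
  [0,0,0,0,0,0],
])

```text
time: 22.88
ee_pos: [0.4147, -0.2837, 0.0484]
eef_rot: [0.635, 0.772, -0.0, 0.0]
ft_force: [-0.7, 0.3, 1.7]
width: 0.0139
grip_force: 12.0
```

```bash
python3 - <<'E'
from h import *
s=read_state();print(s["time"],s["ft_force"],s["width"],loc(s["ee_pos"]))
E
```

```text
22.8833 [-0.7427102   0.28036945  1.67686968] 0.013885942729841744 [-126.8  -57.7  -11.6]
```

Emit:
drive_tool([
  [0,0.02,0,0,0,0],
  [0,0.045,0,0,0,0],
  [0,0.07,0,0,0,0],
  [0,0.095,0,0,0,0],
  [0,0.115,0,0,0,0],
])

```text
time: 23.3
ee_pos: [0.4499, -0.2766, 0.0485]
eef_rot: [0.635, 0.773, -0.0, 0.0]
ft_force: [-2.2, 1.1, 3.9]
width: 0.014
grip_force: 12.0
```

Emit:
drive_tool([
  [0,0.008,0,0,0,0],
  [0,0.016,0,0,0,0],
  [0,0.024,0,0,0,0],
  [0,0.03,0,0,0,0],
  [0,0.035,0,0,0,0],
])

```text
time: 23.72
ee_pos: [0.459, -0.2747, 0.0484]
eef_rot: [0.635, 0.773, -0.0, 0.0]
ft_force: [-1.3, 2.5, 4.1]
width: 0.014
grip_force: 12.0
```

Emit:
drive_tool([
  [0,0,0,0,0,0],
  [0,0,0,0,0,0],
  [0,0,0,0,0,0],
  [0,0,0,0,0,0],
  [0,0,0,0,0,0],
])

```text
time: 24.13
ee_pos: [0.459, -0.2748, 0.0484]
eef_rot: [0.635, 0.773, -0.0, 0.0]
ft_force: [0.7, 2.9, 3.1]
width: 0.0139
grip_force: 12.0
```

```bash
python3 - <<'E'
from h import *
s=read_state();print(s["time"],s["ft_force"],s["width"],loc(s["ee_pos"]))
a=np.mean([camera("side") for _ in range(4)],0);b=camera("top");cv2.imwrite("pics/side7.png",a);cv2.imwrite("pics/top7.png",b)
A=cv2.resize(a[178:208,248:288],None,fx=10,fy=10,interpolation=2);B=cv2.resize(b[190:230,270:320],None,fx=8,fy=8,interpolation=2)
o=np.zeros((600,800,3),np.uint8);o[:300,:400]=A;o[:320,400:]=B;cv2.imwrite("pics/v7.png",o)
E
```

```text
24.1333 [0.72916241 2.87256181 3.10850206] 0.013854707026128272 [-81.5 -57.5 -11.6][ WARN:0@10.686] global loadsave.cpp:1063 imwrite_ Unsupported depth image for selected encoder is fallbacked to CV_8U.
```

View pics/v7.png

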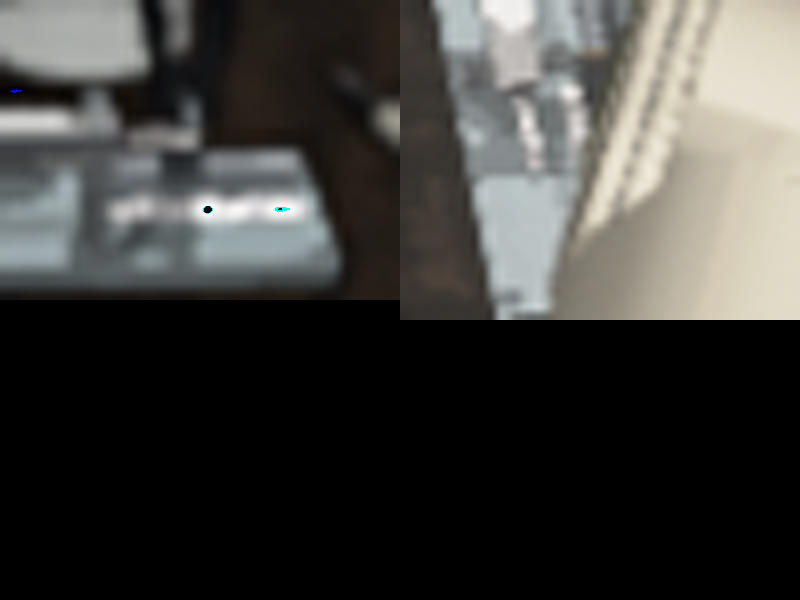

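Emit:
drive_tool([
  [0,0,0,0,0,0],
  [0,0,0,0,0,0],
  [0,0,0,0,0,0],
  [0,0,0,0,0,0],
  [0,0,0,0,0,0],
], claw=0.6)

```text
time: 24.8
ee_pos: [0.4587, -0.2752, 0.0483]
eef_rot: [0.635, 0.772, -0.0, 0.0]
ft_force: [0.1, -0.3, 0.3]
width: 0.0333
grip_force: 0.0
```

Emit:
drive_tool([
  [0,0,-0.02,0,0,0],
  [0,0,-0.06,0,0,0],
  [0,0,-0.12,0,0,0],
  [0,0,-0.2,0,0,0],
  [0,0,-0.3,0,0,0],
])

```text
time: 25.22
ee_pos: [0.4582, -0.2744, 0.1394]
eef_rot: [0.635, 0.773, -0.0, -0.001]
ft_force: [0.3, 0.2, 0.2]
width: 0.0348
grip_force: 0.0
```

Emit:
drive_tool([
  [-0.05,-0.08,-0.09,0,0,0],
  [-0.12,-0.14,-0.17,0,0,0],
  [-0.22,-0.2,-0.21,0,0,0],
  [-0.32,-0.26,-0.21,0,0,0],
  [-0.43,-0.3,-0.21,0,0,0],
])

```text
time: 25.63
ee_pos: [0.3945, -0.4208, 0.2046]
eef_rot: [0.635, 0.772, -0.001, 0.002]
ft_force: [0.7, -0.5, 0.1]
width: 0.0344
grip_force: 0.0
```

```bash
python3 - <<'E'
from h import *
s=read_state();print(s["time"],loc(s["ee_pos"]))
a=np.mean([camera("side") for _ in range(4)],0);b=np.mean([camera("top") for _ in range(4)],0)
np.save("a8.npy",a);np.save("b8.npy",b)
print("    ",' '.join('%3d'%v for v in range(280,310)))
for y in range(198,222): print(y,' '.join('%3d'%v for v in b[y,280:310].min(1)))
print("    ",' '.join('%3d'%v for v in range(255,282)))
for y in range(184,200): print(y,' '.join('%3d'%v for v in a[y,255:282].min(1)))
for n in("top","side"):
  print(n,"rod",proj(n,wor(-.0815,0,.06)),"ptr",proj(n,wor(-.0815,-.006,.06)),proj(n,wor(-.0815,-.05,.06)),"1mm",proj(n,wor(-.0805,-.006,.06)))
E
```

```text
25.6333 [-173.1 -188.3  144.6]
     280 281 282 283 284 285 286 287 288 289 290 291 292 293 294 295 296 297 298 299 300 301 302 303 304 305 306 307 308 309
198 118 123 209 233 234 234 233 191 119 109 123 166 183 180 180 161 145 146 142 216 228 227 213 184 184 189 140  57  57  57
199 147 137 214 236 234 235 235 214 157 139 146 155 172 180 195 170 132 134 132 214 232 231 213 184 184 186 138  54  55  55
200 112 115 215 225 184 160 147 155 156 153 183 201 214 237 244 216 132 133 134 173 219 228 213 186 183 184 136  57  54  55
201 142 143 152 136 104 116 122 138 152 154 215 232 222 203 238 228 148 131 134 136 205 228 213 188 184 185 150  84  58  57
202 152 152 147 141 163 173 159 150 153 154 205 232 234 216 228 227 173 133 134 121 200 229 215 191 185 185 153  90  57  57
203 161 153 153 154 165 232 216 146 153 154 193 228 236 234 223 216 178 134 134 123 210 232 231 215 187 186 189 139  53  53
204 174 161 152 153 151 218 213 160 155 154 189 238 245 235 226 236 205 134 134 132 211 232 230 207 178 184 188 137  52  51
205 177 154 125 117 116 218 209 129 120 119 137 204 225 217 201 197 169 133 
[... 3493 characters left out ...]
143  95  79  86  95 100 101 104  95  76  65  69  76  90  98  94 100 104 106 103 103 102 117 125  72  23  23
197 140  86  71  80  90 100 125 139 117 104  89 102 135 162 157 123 127 152 164 154 163 166 163 165 115  37  21
198 134  76  71  99 148 172 182 191 152 137 141 180 234 244 236 211 225 229 218 221 242 244 233 198 139  50  19
199 125  78  71 105 169 198 190 181 139 136 153 199 244 242 235 231 238 223 197 211 235 235 225 188 140  71  22
top rod [286.76457937 211.18642952] ptr [288.49842234 210.85775474] [301.21284587 208.44755355] 1mm [288.44230627 210.56858854]
side rod [267.0738359  191.59145694] ptr [266.92852767 191.06177813] [265.89160353 187.28197321] 1mm [266.70492599 191.06363416]
```

```bash
python3 - <<'E'
from h import *
b=np.load("b8.npy").min(2)
print("rod end",loc(onz("top",286.7,210.92,.06)))
for col in(302,303,304,305):
    c=b[200:212,col];bg=c[3:5].mean();lo=c[6:10].min();e=205.5-min(1,(bg-c[5])/(bg-lo))
    e=205.5-(bg-c[5])/(bg-lo) ; print(col,round(e,2),loc(onz("top",col,e,.073)))
# barrel end
for col in(283,284,285): print(col,b[196:203,col].astype(int))
for x in(-.0815,):
  for z in(.03,.04,.05,.06): print("side y-.05",z,proj("side",wor(x,-.05,z)),"y-.058",proj("side",wor(x,-.058,z)))
  for y in(-.006,-.02,-.035,-.05): print("ptr",y,proj("side",wor(x,y,.06)),proj("top",wor(x,y,.06)))
# side: barrel end & rod end
a=np.load("a8.npy").min(2);print(a[186:192,255:270].astype(int))
for x in(-.045,-.08,-.0815,-.083):
  print(x,"side rod axis",proj("side",wor(x,0,.06)),proj("side",wor(x,.003,.06)))
print("barrel end top edge near",proj("side",wor(-.045,.01,.07)),proj("side",wor(-.045,.01,.05)))
E
```

```text
rod end [-80.6   0.    0. ]
302 205.05 [-70.9 -53.7  13. ]
303 204.94 [-71.2 -57.   13. ]
304 204.95 [-71.9 -60.3  13. ]
305 205.16 [-73.2 -63.5  13. ]
283 [231 230 233 236 225 136 141]
284 [234 234 234 234 184 104 163]
285 [233 234 234 235 160 116 173]
side y-.05 0.03 [265.65501343 193.32486583] y-.058 [265.47402473 192.63573319]
side y-.05 0.04 [265.73350623 191.32003314] y-.058 [265.55175925 190.63784147]
side y-.05 0.05 [265.81236872 189.30575789] y-.058 [265.62985833 188.63058012]
side y-.05 0.06 [265.89160353 187.28197321] y-.058 [265.70832454 186.61388306]
ptr -0.006 [266.92852767 191.06177813] [288.49842234 210.85775474]
ptr -0.02 [266.59318386 189.83937995] [292.54400187 210.09085716]
ptr -0.035 [266.23953928 188.55027165] [296.87846733 209.26919712]
ptr -0.05 [265.89160353 187.28197321] [301.21284587 208.44755355]
[[ 45  65  78  60  39  33  28  20  13  12  19  28  25  19  23]
 [ 17  66  99  79  20   8  13  14  13  14  31  67  74  28  21]
 [ 66  95 128 121  61  12  10  13  11  11  36 111 133  45  17]
 [175 169 165 181 148  42  14  17  18  16  34 119 147  49  14]
 [201 183 161 184 166  65  65  68  69  68  68 110 126  53  17]
 [126 116 104 109  97  79 115 118 120 119 129 150 138  65  18]]
-0.045 side rod axis [258.87394354 191.66029167] [258.93342066 191.92695291]
-0.08 side rod axis [266.7373225  191.59428183] [266.80978394 191.86046204]
-0.0815 side rod axis [267.0738359  191.59145694] [267.14685219 191.85761657]
-0.083 side rod axis [267.4103092  191.58863238] [267.48388021 191.85477144]
barrel end top edge near [259.13866858 190.46109264] [259.00759844 194.63396836]
```

```bash
python3 - <<'E'
from bench import *
print(close_job())
E
```

```text
the job is handed in; nothing more can be done
None
```

I handed the job in at about 26 s: the collar was pressed home and held for about 1.3 s at roughly 16 N, the rod came out about 31–35 mm, the gauge is back in both forks, and the pointer stands level with the rod's end to within about 1–2 mm by my camera measurements; no verdict came back.

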